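# Pack the socket set back into its divided case

### The job

Put the three loose pieces of the socket set back into the open brown case: lay the ratchet handle flat in the one long compartment, and stand each of the two loose sockets upright in an empty short compartment of its own (the ones with bare black rubber pads; the third short compartment already holds a socket). Set the pieces down gently rather than dropping them, and leave the stored socket and everything else on the bench where it is.

Things in the scene. Friction and masses are not known exactly. Their poses are not given: they have to be found in the camera images.
- case: Open brown case, fixed. Origin: centre of the underside of its divided half, 174 (x) by 256 (y) mm, 25 high; walls 4, floor 3 mm; y along its length, z up. Three short compartments, 90 (x) by 80 (y) mm inside, centred at x -38, y -84, 0, +84; beyond them the long one, 72 by 248, centred at x +47, y 0. The closed far half, 31 high, lies at x 93 to 243.
- long_cell (a point): Centre of the long compartment's floor (3 mm above the bench); axes as the case. Its walls rise 22 mm above this floor.
- pad_a_mid (a point): Centre of the floor of one empty short compartment (3 mm above the bench), which bears a flat black rubber pad 74 by 66 mm, 1 mm thick and only for show (things stand on the floor at this point's height). Axes as the case: the compartment is 90 mm along x and 80 mm along y inside, walls 22 mm high.
- pad_b_mid (a point): The same for the other empty short compartment.
- ratchet_mid (a point): Ratchet handle lying on the bench, 201 mm long in all: this point is half-way up (11 mm above its underside), near its centre of mass, in the black grip, which is 24 mm wide and 22 mm high and runs from x = -100 to +30 mm. x points along it to the round steel head, y across, z up.
- ratchet_head (a point): Centre of the ratchet's round steel head (36 mm across, 22 mm high, with a square stub on top up to 32 mm above the underside), 83 mm from ratchet_mid along x.
- ratchet_tail (a point): Point in the ratchet's grip, 5 mm from its tail end, 95 mm from ratchet_mid along -x.
- big_socket_mid (a point): The big loose socket, a plain steel cylinder 40 mm in diameter and 50 mm high, standing on the bench with its dark mouth up; this point is its centre, 25 mm above its underside; z is its axis, up.
- deep_socket_mid (a point): The deep loose socket, a plain slim steel cylinder 26 mm in diameter and 78 mm high, standing on the bench with its dark mouth up; this point is its centre, 39 mm above its underside; z is its axis, up.
- stored_socket_mid (a point): Socket already stored, standing loose in the third short compartment: steel, 32 mm in diameter, 42 mm high; this point is its centre. Leave it there.
- tape_mid (a point): Yellow and black tape measure, 66 by 40 by 60 mm high; its centre. Leave it.
- bolt_mid (a point): Dark steel bolt standing on its 30 mm hexagon head, 58 mm high, shank 20 mm; its centre. Leave it.
- nut_mid (a point): Dark steel nut, 36 mm across the flats, 19 mm high; its centre. Leave it.
- spanner_grip (a point): Steel spanner lying flat, about 200 mm long along its x; point on its handle. Leave it.
- soapstone_mid (a point): White soapstone marking stick, 120 by 12 by 6 mm, lying flat; its centre. Leave it.
Things that resemble listed ones, but are neither listed nor needed, are in the scene too. What is shaped like the part that bears big_socket_mid but blue is not meant. Several things look just like the part that bears ratchet_mid: the one meant starts farthest from the robot's base.

How it is judged:
At the end, for the whole second after the job is handed in: The ratchet lies flat on the floor of the long compartment, head and tail both inside it (heights within 6 mm of lying flat); each loose socket stands upright (within 0.12 rad) on the floor of an empty short compartment (height within 6 mm), one to each; all three are at rest (x of ratchet_head in the frame of case between 0.011 and 0.083 m and y of ratchet_head in the frame of case between -0.12 and 0.12 m and z of ratchet_head in the frame of case between 0.008 and 0.02 m and x of ratchet_tail in the frame of case between 0.011 and 0.083 m and y of ratchet_tail in the frame of case between -0.122 and 0.122 m and z of ratchet_tail in the frame of case between 0.008 and 0.02 m and angle between each of big_socket_mid, deep_socket_mid's own z axis and vertical below 0.12 rad and z of big_socket_mid in the frame of case between 0.022 and 0.034 m and z of deep_socket_mid in the frame of case between 0.036 and 0.048 m and ((x of big_socket_mid in the frame of pad_a_mid between -0.042 and 0.042 m and y of big_socket_mid in the frame of pad_a_mid between -0.037 and 0.037 m and x of deep_socket_mid in the frame of pad_b_mid between -0.042 and 0.042 m and y of deep_socket_mid in the frame of pad_b_mid between -0.037 and 0.037 m) or (x of big_socket_mid in the frame of pad_b_mid between -0.042 and 0.042 m and y of big_socket_mid in the frame of pad_b_mid between -0.037 and 0.037 m and x of deep_socket_mid in the frame of pad_a_mid between -0.042 and 0.042 m and y of deep_socket_mid in the frame of pad_a_mid between -0.037 and 0.037 m)) and linear speed of each of ratchet, big_socket, deep_socket below 0.02 m/s and angular speed of each of ratchet, big_socket, deep_socket below 0.2 rad/s); the robot touches nothing.
It fails at once if a piece is dropped or thrown into the case (out of the fingers' hold at more than 0.9 m/s, a fall of about 40 mm) ((contact force between ratchet and the fingers below 0.1 N and linear speed of ratchet above 0.9 m/s and horizontal distance between ratchet_mid and case below 0.18 m) or (contact force between big_socket and the fingers below 0.1 N and linear speed of big_socket above 0.9 m/s and horizontal distance between big_socket_mid and case below 0.18 m) or (contact force between deep_socket and the fingers below 0.1 N and linear speed of deep_socket above 0.9 m/s and horizontal distance between deep_socket_mid and case below 0.18 m)).
It fails at once if the stored socket or another bystander is moved more than 25 mm (distance of any of stored_socket_mid, tape_mid, bolt_mid, nut_mid, spanner_grip, soapstone_mid from where it was at the start of the episode above 0.025 m).
It also fails if it takes over 67 s, if anything falls off the work surface, if the arm or the gripper's body presses on something with over 40 N, if the wrist force passes 120 N, or if a joint passes its speed limit or range.

### The arm

A 6-joint arm with a two-finger parallel gripper is mounted at the origin on the work surface. World frame = base frame: x ahead of the robot, y to its left, z up, the work surface at z = 0. Lengths are in m, angles in rad, forces in N, time in s.
With the tool pointing down it reaches from about 0.35 to 0.775 m from the base axis. Payload 7.3 kg.
Tool frame: the origin (TCP) lies between the finger pads; the fingertips stand 19 mm ahead of it and the grasp point (between the pads) is the TCP; z points along the fingers, y is the direction in which the jaws open and shut (so a half turn about z gives the same grasp; the last joint's range is limited). The gripper opens to 92 mm and grips with 3 to 60 N. Pads are 19 mm wide; open, the fingers measure 130 mm over their backs; the gripper's body (75 mm by 190 mm) begins 47 mm behind the grasp point.
Start: joints at [1.178, 0.342, 1.524, -0, 1.275, -0.146], TCP at [0.128, 0.509, 0.246] pointing down, gripper open.
Joint ranges: [-2.53, 2.53], [-0.77, 2.02], [0.04, 2.7], [-1, 4.14], [0.28, 2.66], [-3.11, 3.11]. Speed limits (rad/s): [2.57, 2.57, 3.14, 3.14, 3.14, 3.14].

### API

Orientations are given as [roll, pitch, yaw] about the fixed x, y, z axes, in that order (R = Rz(yaw) Ry(pitch) Rx(roll)).
In Python, from cell import bot, snapshot, camera_info gives the robot as it stands.
- The arm moves only by the shell command python3 -m creep 'ROWS' [OPENING]. ROWS is JSON, one flat list of numbers, 4 for each row, row after row: the shift along the tool's x, y, z in cm, then the turn about the tool's z in degrees. A call has 1 to 10 rows; each row shifts and turns the commanded pose from where the row before left it, along the tool's axes as they then stand; what a row does not reach is not made up. A row lasts 1/12 s, in which the tool goes at most 41.7 mm and 7.16 degrees, less where a joint would pass 70% of its speed; a pose out of reach is approached as far as the arm can. A call with a gripper value outside its range is refused whole. OPENING is the opening, from -1 (shut) to 1 (fully open), so that 0 is half open, set as the call begins (- or left out, the last holds). The fingers move at their own pace and stop on an object; the grip force is fixed at half the most. Time passes only in rows, so rows that do not move let the fingers close. It gives the time, the measured TCP pose, the force and the opening at its end, in the units of the state.
- bot.sense(): the state, without advancing time (a new reading comes with each control period).
- snapshot(name): name is "scene" or "top" or "wrist"; returns (picture, depth): 480x640x3 uint8, red, green, blue; 480x640 float32, m along the optical axis (not along the pixel's ray), 0 where there is no reading.
- camera_info(name): a dict with "fx", "fy", "cx", "cy" (pixels), "dist" ([k1, k2, p1, p2, k3] as OpenCV has them; the pictures are not rectified), "view" (4x4, takes a point from world to camera coordinates); the wrist camera has in their place "hand_eye" (4x4, takes a point from camera to tool coordinates, whose origin is the TCP and whose axes are the flange's). Camera axes: x right, y down, z forward; pixel columns grow to the right and rows downward; lengths in m; the calibration is good to about 2 mm. A picture is of the moment at which its call begins: read the wrist's pose just before it. camera_info takes no time and is no camera call.
- bot.hand_in(): hands the job in, once; it reports no verdict.
The state is a dict: "time_s": time; "joint_positions": joint angles; "joint_velocities": joint speeds; "tau": joint torques, N m; "tool_pos": TCP position; "ee_rot": TCP orientation; "force": force on the tool from outside, world axes, zero at the start; "moment": the same for the moment, N m; "opening": finger opening in m.
Only numpy, scipy, OpenCV 4.12 (cv2) and the standard library are available. Lean on these libraries where they do the work, as an engineer would, in place of code of your own. Each camera call takes 0.05 s, during which the arm holds its last target. There are 200 camera calls.

## Working session

There is one attempt and no reset: what is moved stays moved. The work goes in short steps, Python scripts to look and compute and a shell command to move; the robot and the scene stay as the last step left them, time stands still between calls to the robot, and variables do not carry over. Pictures are saved under pics/ and viewed, on a budget of 10 in all, crops included, one or two more only if the job needs it, and the job is handed in when it is done.

```bash
ls; mkdir -p pics
python3 - <<'E'
from cell import bot,snapshot,camera_info
import cv2,numpy as np
s=bot.sense();print(s)
for n in("top","scene"):
    p,d=snapshot(n);np.savez(f"{n}.npz",p=p,d=d);cv2.imwrite(f"pics/{n}0.png",p[:,:,::-1]);print(camera_info(n))
print(camera_info("wrist"))
E
```

```text
pics
{'time_s': 0.0, 'joint_positions': array([ 1.17799988e+00,  3.42674220e-01,  1.52505291e+00,  4.42510003e-06,
        1.27539733e+00, -1.46021076e-01]), 'joint_velocities': array([-0.00014273,  0.0002331 , -0.00030251, -0.00037599, -0.00208146,
       -0.00035155]), 'tau': array([-2.13531515e-03, -4.31246924e+01, -2.44223052e+01,  7.17605883e-02,
        5.56988013e-02, -9.17575017e-05]), 'tool_pos': array([0.12808113, 0.50872929, 0.24505759]), 'ee_rot': array([-3.14007776e+00, -2.27068858e-04,  2.89481582e+00]), 'force': array([-0.10236715,  0.10481871,  0.3983133 ]), 'moment': array([ 0.05194741,  0.01949625, -0.06792659]), 'opening': 0.09180424033060115}
{'fx': 436.86872911142063, 'fy': 436.86872911142063, 'cx': 321.9868088356888, 'cy': 246.22713871105216, 'dist': array([-0.07489308,  0.        ,  0.        ,  0.        ,  0.        ]), 'view': array([[-0.00529573, -0.99990725, -0.01254765, -0.06794515],
       [-0.98605184,  0.00730894, -0.16627793,  0.51493873],
       [ 0.16635422,  0.01149207, -0.98599909,  1.0882571 ],
       [ 0.        ,  0.        ,  0.        ,  1.  
[... 280 characters left out ...]
0.18638839, -0.80608787, -0.25543649],
       [-0.76743036,  0.24667476, -0.59177885,  1.69456199],
       [ 0.        ,  0.        ,  0.        ,  1.        ]])}
{'fx': 337.6360859184802, 'fy': 337.6360859184802, 'cx': 320.9411526770052, 'cy': 242.01005978512507, 'dist': array([-0.02942276,  0.        ,  0.        ,  0.        ,  0.        ]), 'hand_eye': array([[-7.24097678e-04, -9.68650255e-01, -2.48427374e-01,
         6.72198246e-02],
       [ 9.99999280e-01, -9.39020323e-04,  7.46637200e-04,
         3.40603254e-04],
       [-9.56508667e-04, -2.48426654e-01,  9.68650237e-01,
        -1.38887027e-01],
       [ 0.00000000e+00,  0.00000000e+00,  0.00000000e+00,
         1.00000000e+00]])}
```

View pics/top0.png

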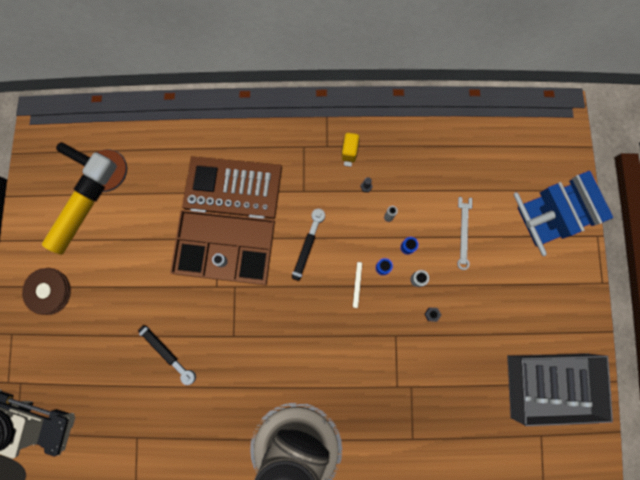

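View pics/scene0.png

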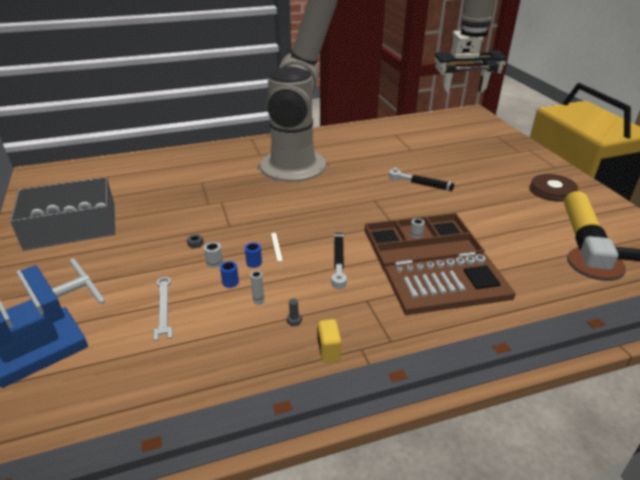

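The top view shows two candidates that look like the ratchet, at (308,245) and (167,355). The base projects to (295,453), so the one at (308,245) is farther and fits. The big socket is at (421,279), and the blue ones at (410,245) and (384,267) are not wanted. The deep socket is at (391,213). The bare pads are at (191,258) and (253,265), and the stored socket is at (219,262). I'll measure these and confirm them in one crop.

```bash
cat > h.py <<'E'
import numpy as np,cv2
from cell import bot,snapshot,camera_info
from scipy.spatial.transform import Rotation as Ro
def campose(n,s=None):
    c=camera_info(n)
    if n!="wrist": return c,np.linalg.inv(c["view"])
    T=np.eye(4);T[:3,:3]=Ro.from_euler('xyz',s["ee_rot"]).as_matrix();T[:3,3]=s["tool_pos"]
    return c,T@c["hand_eye"]
def ray(n,uv,z,s=None):
    c,W=campose(n,s);K=np.array([[c["fx"],0,c["cx"]],[0,c["fy"],c["cy"]],[0,0,1]])
    p=cv2.undistortPoints(np.float64(uv).reshape(-1,1,2),K,c["dist"])[:,0]
    d=np.c_[p,np.ones(len(p))]@W[:3,:3].T;o=W[:3,3]
    return o+d*((z-o[2])/d[:,2])[:,None]
def blobs(mask,amin=20):
    n,l,st,ce=cv2.connectedComponentsWithStats(mask.astype(np.uint8))
    return [(l==i,st[i],ce[i]) for i in range(1,n) if st[i,4]>=amin]
def totool(dw,s):  # world vector -> tool axes, cm
    return Ro.from_euler('xyz',s["ee_rot"]).as_matrix().T@np.array(dw)*100
E
python3 - <<'E'
from h import *
f=np.load("top.npz");p=f["p"];d=f["d"]
g=p.max(2).astype(int);hsv=cv2.cvtColor(p,cv2.COLOR_RGB2HSV)
def win(m,x0,y0,x1,y1):
    w=np.zeros_like(m);w[y0:y1,x0:x1]=m[y0:y1,x0:x1];return w
for nm,w in(("padL",(172,236,211,282)),("padR",(235,240,276,286))):
    for b,st,ce in blobs(win(g<40,*w),100):
        r=cv2.minAreaRect(np.argwhere(b)[:,::-1].astype(np.float32))
        print(nm,st,ce,r,ray("top",[r[0]],.004),ray("top",cv2.boxPoints(r),.004)[:,:2].round(4).tolist())
for b,st,ce in blobs(win(g<60,285,200,332,285),60):
    r=cv2.minAreaRect(np.argwhere(b)[:,::-1].astype(np.float32));print("grip",st,r,ray("top",cv2.boxPoints(r),.018)[:,:2].round(4).tolist())
steel=(hsv[...,1]<60)&(g>90)
for b,st,ce in blobs(win(steel,285,200,332,285),20): print("head",st,ce,ray("top",[ce],.022))
for nm,w,z in(("big",(408,266,436,292),.05),("deep",(380,202,402,224),.078),("stored",(208,248,230,272),.045)):
    for b,st,ce in blobs(win(steel,*w),15):
        print(nm,st,ce,ray("top",[ce],z),"dmin",d[b][d[b]>0].min())
    for b,st,ce in blobs(win(g<75,*w),8): print(nm,"mouth",st,ce,ray("top",[ce],z))
c=[cv2.resize(p[y:y+100,x:x+100],(400,400),interpolation=cv2.INTER_CUBIC) for x,y in((265,195),(350,195))]
cv2.imwrite("pics/crop.png",np.hstack(c)[:,:,::-1])
E
```

```text
padL [179 245  25  27 545] [190.98348624 257.7266055 ] ((191.03001403808594, 257.78997802734375), (21.77889060974121, 25.314424514770508), 8.130102157592773) [[0.4920349  0.28239758 0.004     ]] [[0.4624, 0.3155], [0.5307, 0.309], [0.5218, 0.2492], [0.4538, 0.2563]]
padR [240 251  25  28 562] [252.28291815 264.63345196] ((252.2252655029297, 264.5853271484375), (22.316675186157227, 25.296131134033203), 6.709837436676025) [[0.47268716 0.11581224 0.004     ]] [[0.4427, 0.1489], [0.5104, 0.1426], [0.5029, 0.0826], [0.4354, 0.0894]]
grip [295 234  20  39 302] ((304.33575439453125, 253.07662963867188), (7.8600897789001465, 39.21501922607422), 19.98310661315918) [[0.4555, 0.003], [0.5538, -0.0321], [0.5464, -0.0518], [0.4483, -0.0164]]
head [309 209  16  26 222] [316.28828829 219.53153153] [[ 0.59025899 -0.05616313  0.022     ]]
head [292 271  10   6  34] [296.76470588 273.82352941] [[ 0.44536868 -0.0046928   0.022     ]]
big [412 270  17  17 135] [420.02222222 277.94814815] [[ 0.42957645 -0.32028236  0.05      ]] dmin 1.1003294
big mouth [417 273   9  10  72] [421.13888889 277.29166667] [[ 0.43122534 -0.32320516  0.05      ]]
deep [386 206  11  10  51] [391.07843137 211.29411765] [[ 0.59728654 -0.24773566  0.078     ]] dmin 1.1032501
deep mouth [390 208   5   5  23] [392.17391304 210.        ] [[ 0.60065459 -0.2506406   0.078     ]]
deep mouth [387 217   6   4  10] [389.6 218.6] [[ 0.57826662 -0.24334861  0.078     ]]
stored [212 253  13  14  97] [218.17525773 259.35051546] [[0.48163921 0.19775736 0.045     ]] dmin 1.1187996
stored mouth [215 256   6   7  34] [217.5 259. ] [[0.48256601 0.19955735 0.045     ]]
stored mouth [222 258   5   8  18] [224.72222222 262.11111111] [[0.47433445 0.18040151 0.045     ]]
```

View pics/crop.png

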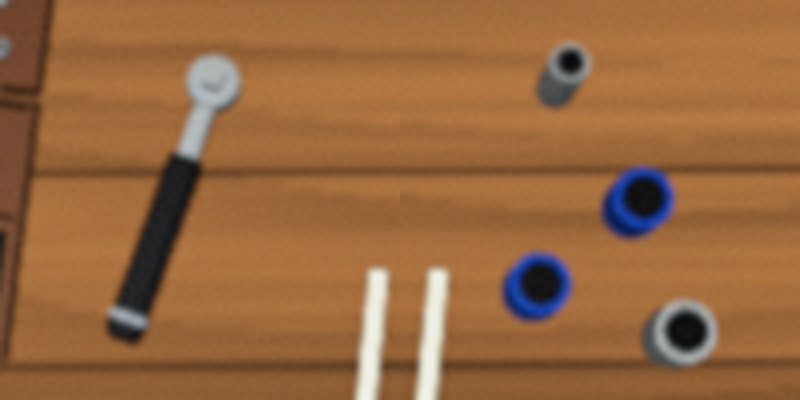

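The crop confirms it. The left panel is the ratchet meant (head at crop (213,80), grip down to (128,325)). The right panel shows the steel deep socket (570,62), the steel big socket (683,332) and the two blue ones. Moving over the ratchet.

```bash
python3 -m creep '[-2.34,-1.95,0,0,-2.34,-1.95,0,0,-2.34,-1.95,0,0,-2.34,-1.95,0,0,-2.34,-1.95,0,0,-2.34,-1.95,0,0,-2.34,-1.95,0,0,-2.34,-1.95,0,0,-2.34,-1.95,0,0,-2.34,-1.95,0,0]'; python3 -m creep '[-2.34,-1.95,0,0,-2.34,-1.95,0,0,-2.34,-1.95,0,0,-2.34,-1.95,0,0,-2.34,-1.95,0,0,-2.34,-1.95,0,0,-2.34,-1.95,0,0,-2.34,-1.95,0,0,-2.34,-1.95,0,0,-2.34,-1.95,0,0]'; python3 -m creep '[-2.34,-1.95,0,0,-2.34,-1.95,0,0,0,0,0,5.5,0,0,0,0,0,0,0,0]' -0.1
cat > w.py <<'E'
from h import *
import sys
s=bot.sense();p,d=snapshot("wrist");np.savez("w.npz",p=p,d=d)
cv2.imwrite(f"pics/{sys.argv[1]}.png",p[:,:,::-1])
print(s["time_s"],s["tool_pos"].round(4),np.degrees(s["ee_rot"]).round(2),s["opening"].round(4),s["force"].round(1))
g=p.max(2).astype(int)
E
python3 w.py w1
python3 - <<'E'
from h import *
s=bot.sense();p=np.load("w.npz")["p"];g=p.max(2)
hsv=cv2.cvtColor(p,cv2.COLOR_RGB2HSV)
for b,st,ce in blobs(g<60,1500):
    r=cv2.minAreaRect(np.argwhere(b)[:,::-1].astype(np.float32));print("dark",st,ce,ray("wrist",cv2.boxPoints(r),.018,s)[:,:2].round(4).tolist())
for b,st,ce in blobs((hsv[...,1]<50)&(g>100),500): print("steel",st,ce,ray("wrist",[ce],.02,s))
E
```

```text
time_s: 0.93
tool_pos: [0.3079, 0.2615, 0.2456]
ee_rot: [-3.141, -0.0, 2.895]
force: [0.7, 1.1, 0.2]
opening: 0.092
time_s: 1.77
tool_pos: [0.4872, 0.0152, 0.2454]
ee_rot: [3.142, -0.001, 2.894]
force: [-0.1, 1.0, 0.6]
opening: 0.0917
time_s: 2.18
tool_pos: [0.5222, -0.0326, 0.2451]
ee_rot: [3.142, -0.002, 2.801]
force: [0.3, 0.1, -1.3]
opening: 0.0631
dark [ 567   52   53   79 3491] [593.74047551  90.7545116 ] [[0.4464, 0.2568], [0.4604, 0.3081], [0.5357, 0.3014], [0.5206, 0.2477]]
dark [ 402   87   67   79 4003] [436.03197602 126.03322508] [[0.4305, 0.0873], [0.4412, 0.147], [0.5117, 0.1419], [0.5007, 0.0794]]
dark [ 435  256  194  104 4250] [510.77458824 291.65905882] [[0.6234, 0.0624], [0.6813, 0.2904], [0.8019, 0.2882], [0.7382, 0.0423]]
dark [    0   271   640   130 23267] [292.51463446 366.73198092] [[0.4539, -0.4084], [0.7059, 0.3014], [0.892, 0.2847], [0.6085, -0.5128]]
dark [ 601  428   39   52 1620] [623.57530864 455.7117284 ] [[0.9188, 0.2299], [0.9392, 0.281], [1.0337, 0.2744], [1.0111, 0.2203]]
steel [ 504   87   50   38 1070] [525.56261682 106.25514019] [[0.48145927 0.
[... 758 characters left out ...]
7 288.70708283] [[0.63537604 0.04274361 0.02      ]]
steel [ 186  303  271   63 8806] [319.46218487 322.50340677] [[ 0.63910595 -0.07489958  0.02      ]]
steel [    0   399   453    81 34135] [223.62050681 440.68738831] [[ 0.76044155 -0.25341659  0.02      ]]
steel [ 554  429   61   51 2119] [585.34686173 452.58140632] [[0.9505929  0.20288399 0.02      ]]Traceback (most recent call last):
  File "w.py", line 5, in <module>
    print(s["time_s"],s["tool_pos"].round(4),np.degrees(s["ee_rot"]).round(2),s["opening"].round(4),s["force"].round(1))
                                                                              ^^^^^^^^^^^^^^^^^^
AttributeError: 'float' object has no attribute 'round'
```

View pics/w1.png

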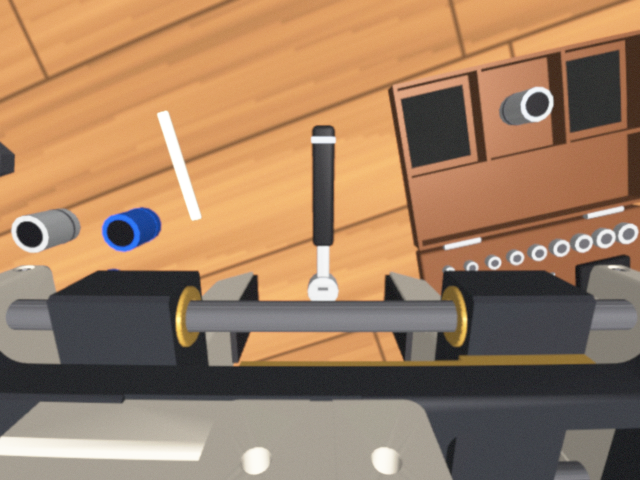

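The wrist view shows the ratchet straight along the image at column 322, from the tail at row 126 to the head at row 288. Both pads are visible and there is nothing beside the jaws. Descending to grasp.

```bash
sed -i 's/s\["opening"\].round(4)/round(s["opening"],4)/' w.py; python3 -m creep '[0,0.1,2.5,0,0,0,2.5,0,0,0,2.5,0,0,0,2.5,0,0,0,2.5,0,0,0,2.5,0,0,0,2.5,0,0,0,2.0,0,0,0,1.5,0,0,0,0.9,0]'; python3 -m creep '[0,0,0.5,0,0,0,0,0,0,0,0,0,0,0,0,0,0,0,0,0,0,0,0,0,0,0,0,0,0,0,0,0,0,0,0,0]' -1;  python3 -m creep '[0,0,-0.5,0,0,0,-1,0,0,0,-2,0,0,0,-2,0,0,0,-2,0,0,0,-2,0,0,0,0,0]'
```

```text
time_s: 3.07
tool_pos: [0.5217, -0.0305, 0.0252]
ee_rot: [-3.141, -0.003, 2.802]
force: [-0.4, -0.7, 1.1]
opening: 0.0412
time_s: 3.82
tool_pos: [0.5234, -0.0316, 0.0225]
ee_rot: [3.141, 0.001, 2.799]
force: [-0.6, 2.6, 6.1]
opening: 0.0237
time_s: 4.4
tool_pos: [0.5249, -0.0323, 0.1206]
ee_rot: [3.141, 0.007, 2.799]
force: [0.9, -0.4, -3.1]
opening: 0.0236
```

```bash
python3 -m creep '[0.39,2.47,0,0,0.39,2.47,0,0,0.39,2.47,0,0,0.39,2.47,0,0,0.39,2.47,0,0,0.39,2.47,0,0,0.39,2.47,0,0,0.39,2.47,0,0,0.39,2.47,0,0,0,0,0,0]'; python3 -m creep '[0,0,0,7,0,0,0,7,0,0,0,7,0,0,0,7,0,0,0,7,0,0,0,7,0,0,0,7,0,0,0,7,0,0,0,7,0,0,0,7]';python3 -m creep '[0,0,0,7,0,0,0,0,0,0,0,0,0,0,0,0]'
python3 w.py w2
python3 - <<'E'
from h import *
s=bot.sense();p,d=snapshot("top");cv2.imwrite("pics/top2.png",p[:,:,::-1])
w=np.load("w.npz")["p"];t=cv2.resize(p[140:300,150:310],(480,480),interpolation=cv2.INTER_CUBIC)
cv2.imwrite("pics/c2.png",np.hstack([cv2.resize(w,(400,300)),cv2.resize(t,(300,300))])[:,:,::-1])
E
```

```text
time_s: 5.23
tool_pos: [0.5645, 0.1934, 0.1155]
ee_rot: [3.14, -0.001, 2.802]
force: [0.1, -0.1, -4.4]
opening: 0.0241
time_s: 6.07
tool_pos: [0.5639, 0.1888, 0.1154]
ee_rot: [-3.139, 0.001, 1.571]
force: [0.5, 0.3, -4.4]
opening: 0.024
time_s: 6.4
tool_pos: [0.5643, 0.1892, 0.1161]
ee_rot: [-3.141, 0.0, 1.458]
force: [0.6, 0.0, -3.7]
opening: 0.0234
6.4 [0.5643 0.1892 0.1161] [-1.7994e+02  2.0000e-02  8.3560e+01] 0.0234 [ 0.6  0.  -3.7]
```

View pics/w2.png

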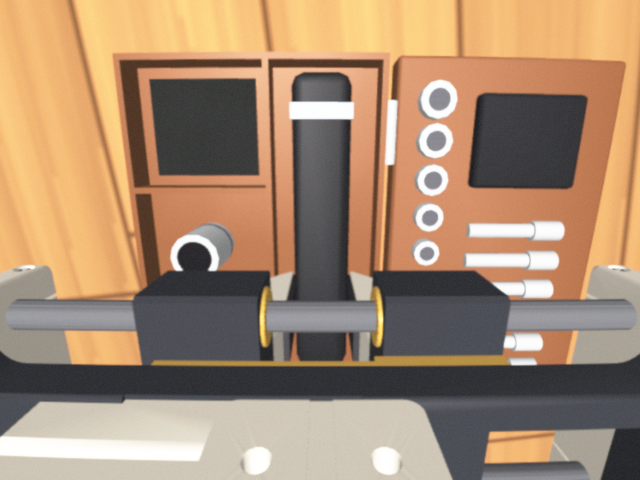

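The tail points up the image at column 322, and the long compartment's rims are at about columns 272 and 383. Now working out the fine correction.

Run:
```python
from h import *
s=bot.sense()
R=Ro.from_euler('xyz',s["ee_rot"]).as_matrix()
p=np.load("w.npz")["p"]
hs=cv2.cvtColor(p,cv2.COLOR_RGB2GRAY)
for r in(85,110,140,210): print(r,hs[r,255:300:1].tolist()[:32],'|',hs[r,368:400].tolist())
print(hs[45:85,280].tolist())
T=lambda uv,z:((ray("wrist",uv,z,s)-s["tool_pos"])@R*100).round(2).tolist()
print("rim L,R",T([[272,110],[383,110],[272,210],[386,210]],.025))
print("end rim",T([[280,66],[360,66]],.025))
print("tail",T([[322,73],[322,110],[294,140],[350,140]],.116))
```

```text
85 [113, 178, 198, 199, 201, 202, 201, 201, 199, 200, 199, 200, 196, 162, 100, 67, 67, 101, 152, 191, 201, 201, 199, 200, 201, 198, 199, 200, 201, 200, 199, 199] | [180, 179, 179, 179, 180, 180, 179, 178, 167, 117, 79, 68, 67, 84, 131, 168, 176, 176, 176, 178, 187, 203, 203, 173, 105, 68, 71, 76, 80, 100, 118, 132]
110 [68, 108, 162, 190, 193, 194, 193, 192, 192, 192, 193, 192, 192, 179, 144, 89, 64, 77, 120, 167, 189, 194, 193, 192, 194, 192, 193, 192, 193, 193, 193, 191] | [175, 175, 177, 176, 177, 178, 173, 163, 120, 83, 72, 67, 90, 134, 163, 170, 172, 167, 176, 211, 244, 251, 253, 254, 254, 252, 249, 242, 221, 164, 142, 155]
140 [59, 62, 98, 144, 177, 184, 185, 183, 184, 184, 186, 185, 186, 182, 165, 124, 77, 64, 79, 124, 165, 180, 182, 184, 184, 184, 184, 181, 184, 185, 185, 183] | [171, 170, 169, 170, 170, 166, 148, 110, 79, 69, 69, 91, 144, 162, 167, 165, 165, 190, 234, 248, 252, 254, 254, 253, 251, 246, 234, 193, 155, 145, 159, 164]
210 [159, 160, 160, 159, 161, 155, 160, 159, 157, 158, 159, 158, 158, 163, 158, 158, 150, 118, 77, 63, 77, 111, 142, 155, 162, 160, 160, 160, 159, 158, 159, 158] | [151, 149, 147, 135, 106, 77, 66, 75, 95, 125, 147, 149, 149, 156, 177, 200, 203, 162, 101, 73, 72, 76, 93, 112, 125, 139, 151, 156, 161, 160, 161, 161]
[200, 201, 198, 202, 200, 198, 203, 207, 207, 207, 208, 206, 199, 161, 104, 68, 61, 59, 62, 61, 63, 76, 128, 194, 205, 205, 203, 205, 205, 201, 203, 204, 201, 203, 203, 201, 202, 200, 203, 202]
rim L,R [[9.57, -3.21, 9.14], [9.57, 3.93, 9.14], [3.08, -3.44, 9.15], [3.08, 4.41, 9.14]]
end rim [[12.18, -2.63, 9.14], [12.18, 2.38, 9.14]]
tail [[9.76, -0.02, 0.04], [8.43, -0.02, 0.04], [7.31, -1.13, 0.04], [7.31, 1.09, 0.04]]
```

```bash
python3 -m creep '[0.2,0.23,1,0,0,0,1.5,0,0,0,1.5,0,0,0,1.2,0,0,0,1,0,0,0,0.8,0,0,0,0.6,0,0,0,0.4,0,0,0,0,0,0,0,0,0]'; python3 w.py w3; python3 -m creep '[0,0,0.3,0,0,0,0.3,0,0,0,0,0,0,0,0,0]'
```

```text
time_s: 7.33
tool_pos: [0.5674, 0.1912, 0.0369]
ee_rot: [3.141, -0.0, 1.455]
force: [1.5, 0.9, -4.1]
opening: 0.0237
7.3333 [0.5674 0.1912 0.0369] [ 1.7998e+02 -1.0000e-02  8.3360e+01] 0.0237 [ 1.5  0.9 -4.1]
time_s: 7.72
tool_pos: [0.567, 0.1911, 0.0306]
ee_rot: [-3.141, 0.0, 1.455]
force: [-0.5, -0.5, -3.7]
opening: 0.0238
```

View pics/w3.png

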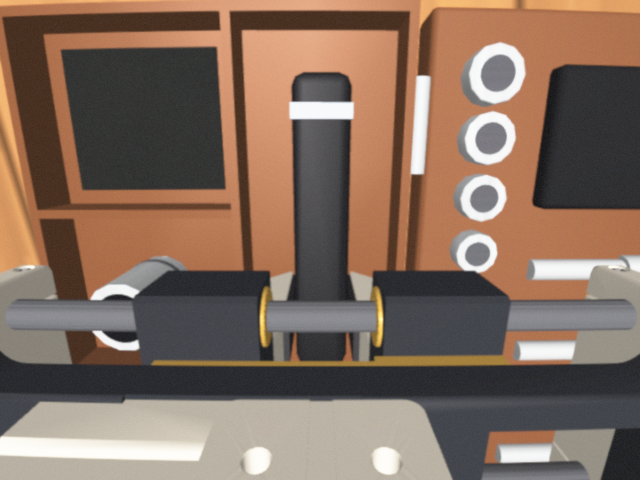

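The ratchet is centred between the long compartment's walls (about columns 240 and 403), with its tail well short of the end wall. Setting it down, opening slightly and lifting.

```bash
python3 -m creep '[0,0,0.2,0,0,0,0.2,0,0,0,0.15,0,0,0,0,0,0,0,0,0]'; python3 -m creep '[0,0,0,0,0,0,0,0,0,0,0,0,0,0,0,0]' -0.32; python3 -m creep '[0,0,-0.3,0,0,0,-0.7,0,0,0,-1.5,0,0,0,-2.5,0,0,0,-2.5,0,0,0,-2.5,0,0,0,-2.5,0,0,0,0,0]'
```

```text
time_s: 8.13
tool_pos: [0.5672, 0.1912, 0.0255]
ee_rot: [3.141, -0.0, 1.455]
force: [-0.9, -0.5, 1.1]
opening: 0.0236
time_s: 8.47
tool_pos: [0.5674, 0.1912, 0.0254]
ee_rot: [3.141, -0.0, 1.455]
force: [-0.1, -0.2, -0.3]
opening: 0.0313
time_s: 9.13
tool_pos: [0.5699, 0.1918, 0.1565]
ee_rot: [3.132, -0.003, 1.455]
force: [1.6, 0.4, 0.5]
opening: 0.0314
```

```bash
python3 -m creep '[-2.76,-0.36,-0.5,0,-2.76,-0.36,-0.5,0,-2.76,-0.36,-0.5,0,-2.76,-0.36,-0.5,0,-2.76,-0.36,-0.5,0,-2.76,-0.36,-0.5,0,-2.76,-0.36,-0.5,0,-2.76,-0.36,-0.5,0,-2.76,-0.36,-0.5,0,-2.76,-0.36,-0.5,0]' 0.35; python3 -m creep '[-2.76,-0.36,0,0,-2.76,-0.36,0,0,-2.76,-0.36,0,0,-2.76,-0.36,0,0,-2.76,-0.36,0,0,-2.76,-0.36,0,0,-2.76,-0.36,0,0,-2.76,-0.36,0,0,-2.76,-0.36,0,0,-2.76,-0.36,0,0]';python3 -m creep '[-2.76,-0.36,0,0,-2.76,-0.36,0,0,0,0,0,0,0,0,0,0,0,0,0,0]'
python3 w.py w4
python3 - <<'E'
from h import *
s=bot.sense();R=Ro.from_euler('xyz',s["ee_rot"]).as_matrix()
p=np.load("w.npz")["p"];g=p.max(2)
for b,st,ce in blobs((g<60),100):
  if st[1]<260: print("dark",st,ce.round(1),ray("wrist",[ce],.05,s)[0].round(4),((ray("wrist",[ce],.05,s)[0]-s["tool_pos"])@R*100).round(2))
E
```

```text
time_s: 9.97
tool_pos: [0.4989, -0.08, 0.2007]
ee_rot: [3.141, -0.0, 1.455]
force: [0.3, 0.2, -0.3]
opening: 0.0619
time_s: 10.8
tool_pos: [0.4312, -0.35, 0.2004]
ee_rot: [3.141, 0.0, 1.455]
force: [0.4, 0.5, 0.7]
opening: 0.0621
time_s: 11.22
tool_pos: [0.4182, -0.4022, 0.2]
ee_rot: [-3.141, -0.001, 1.455]
force: [0.7, 0.6, 0.2]
opening: 0.0619
11.2167 [ 0.4182 -0.4022  0.2   ] [-1.7998e+02 -6.0000e-02  8.3340e+01] 0.0619 [0.7 0.6 0.2]
dark [544   0  24  13 249] [555.1   5.1] [ 0.6176 -0.2425  0.05  ] [18.1  17.96 15.02]
dark [413  77  33  35 875] [428.7  93.5] [ 0.5168 -0.2966  0.05  ] [11.57  8.56 15.02]
dark [221 179  21  20 330] [230.7 188.5] [ 0.346  -0.3528  0.05  ] [ 4.02 -7.75 15.02]
```

View pics/w4.png

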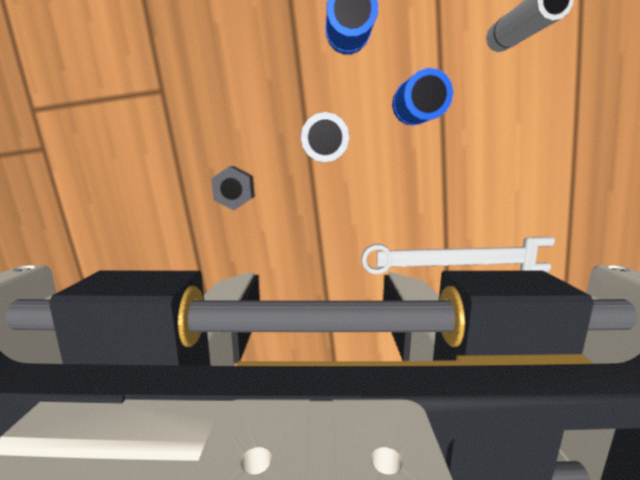

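The big socket's mouth is at (325,137). The blue sockets are at (352,12) and (428,95), the nut at (231,188) and the spanner near (450,257). A jaw turn of +42° clears both blue sockets.

Run:
```python
from h import *
s=bot.sense();R=Ro.from_euler('xyz',s["ee_rot"]).as_matrix()
p=np.load("w.npz")["p"];hsv=cv2.cvtColor(p,cv2.COLOR_RGB2HSV)
m=((hsv[...,1]<60)&(p.max(2)>110));m[:100]=0;m[170:]=0
for b,st,ce in blobs(m,200):
  c,r=cv2.minEnclosingCircle(np.argwhere(b)[:,::-1].astype(np.float32));w=ray("wrist",[c],.05,s)[0];print(c,r,w,((w-s["tool_pos"])@R*100).round(2))
```

```text
(324.4708251953125, 136.6458282470703) 24.974035263061523 [ 0.43007687 -0.32018536  0.05      ] [ 8.23  0.22 15.02]
```

```bash
python3 -m creep '[2.7,0.08,0,0,2.7,0.07,0,0,2.8,0.07,0,0,0,0,0,7,0,0,0,7,0,0,0,7,0,0,0,7,0,0,0,7,0,0,0,7,0,0,0,0]'; python3 -m creep '[0,0,2.5,0,0,0,2.5,0,0,0,2.5,0,0,0,2.5,0,0,0,2,0,0,0,1.6,0,0,0,1.2,0,0,0,1,0,0,0,0,0]'; python3 -m creep '[0,0,0,0,0,0,0,0,0,0,0,0,0,0,0,0,0,0,0,0,0,0,0,0]' -1; python3 -m creep '[0,0,-0.5,0,0,0,-1,0,0,0,-2,0,0,0,-2,0,0,0,-2,0,0,0,-2,0,0,0,0,0]'
```

```text
time_s: 12.1
tool_pos: [0.4303, -0.3203, 0.2005]
ee_rot: [3.141, -0.0, 0.719]
force: [-0.2, -0.3, -0.3]
opening: 0.0617
time_s: 12.85
tool_pos: [0.4294, -0.3202, 0.0406]
ee_rot: [-3.138, 0.0, 0.725]
force: [0.4, -0.1, 0.1]
opening: 0.0622
time_s: 13.35
tool_pos: [0.4303, -0.3219, 0.043]
ee_rot: [3.14, -0.0, 0.722]
force: [-0.3, 1.2, 6.2]
opening: 0.0386
time_s: 13.93
tool_pos: [0.4313, -0.3229, 0.1412]
ee_rot: [3.135, -0.001, 0.722]
force: [0.0, -0.3, -3.1]
opening: 0.0379
```

```bash
python3 -m creep '[0,0,0,-7,0,0,0,-7,0,0,0,-7,0,0,0,-7,0,0,0,-7,0,0,0,-7,0,0,0,0]'; python3 -m creep '[3,-0.08,-0.2,0,3,-0.08,-0.2,0,3,-0.08,0,0,3,-0.08,0,0,3,-0.08,0,0,3,-0.08,0,0,3,-0.08,0,0,3,-0.08,0,0,3,-0.08,0,0,3,-0.08,0,0]'; python3 -m creep '[3,-0.08,0,0,3,-0.08,0,0,0,0,0,0,0,0,0,0]'
python3 w.py w5
cat > pad.py <<'E'
from h import *
s=bot.sense();R=Ro.from_euler('xyz',s["ee_rot"]).as_matrix()
p=np.load("w.npz")["p"];g=p.max(2)
for b,st,ce in blobs(g<55,700):
  if st[1]+st[3]<275:
    r=cv2.minAreaRect(np.argwhere(b)[:,::-1].astype(np.float32));q=ray("wrist",cv2.boxPoints(r),.004,s)
    w=q.mean(0);print("dark",st,np.linalg.norm(np.diff(q,axis=0),axis=1).round(3),w.round(4),((w-s["tool_pos"])@R*100).round(2))
E
python3 pad.py
```

```text
time_s: 14.52
tool_pos: [0.4294, -0.3211, 0.1361]
ee_rot: [-3.14, -0.001, 1.459]
force: [0.8, 0.4, -3.9]
opening: 0.0383
time_s: 15.35
tool_pos: [0.4562, -0.0212, 0.1407]
ee_rot: [-3.141, -0.0, 1.45]
force: [1.1, 0.0, -4.1]
opening: 0.0387
time_s: 15.68
tool_pos: [0.4616, 0.0384, 0.1407]
ee_rot: [-3.141, 0.0, 1.455]
force: [-0.9, -0.3, -3.8]
opening: 0.0384
15.6833 [0.4616 0.0384 0.1407] [-179.95    0.     83.36] 0.0384 [-0.9 -0.3 -3.8]
dark [425   0  39  63 723] [0.042 0.027 0.042] [0.5693 0.1819 0.004 ] [15.6   9.03 13.66]
dark [ 278  119   61   61 1029] [0.046 0.046 0.048] [0.4591 0.11   0.004 ] [ 7.18 -1.09 13.67]
```

View pics/w5.png

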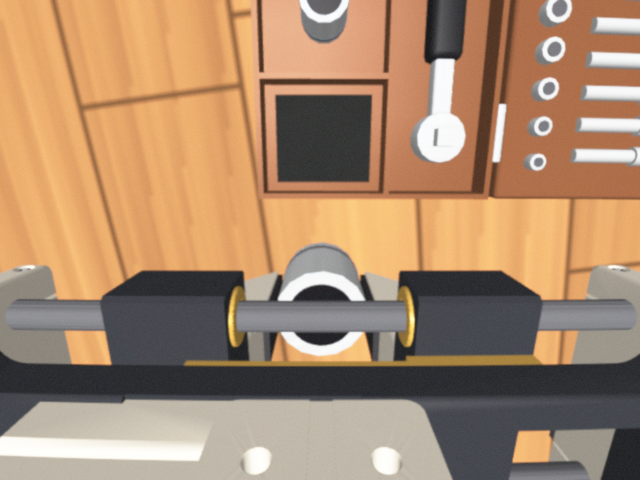

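The ratchet lies in the long compartment with its head at (438,138). The socket is held upright, and the empty pad is centred at (323,138), about 8.0 cm ahead. Placing.

```bash
python3 -m creep '[2.6,0.06,0,0,2.7,0.06,0,0,2.65,0.06,0,0,0,0,0,0,0,0,1.5,0,0,0,2,0,0,0,2,0,0,0,1.5,0,0,0,1,0,0,0,0.5,0]'; python3 -m creep '[0,0,0.3,0,0,0,0,0,0,0,0,0]'
```

```text
time_s: 16.57
tool_pos: [0.4724, 0.1146, 0.0548]
ee_rot: [-3.139, 0.001, 1.452]
force: [-0.4, -0.3, -4.5]
opening: 0.0382
time_s: 16.82
tool_pos: [0.4735, 0.1156, 0.0538]
ee_rot: [3.14, -0.0, 1.454]
force: [1.0, 0.5, -3.2]
opening: 0.0385
```

```bash
python3 -m creep '[0,0,0.3,0,0,0,0.2,0,0,0,0.15,0,0,0,0,0,0,0,0,0]'; python3 -m creep '[0,0,0.1,0,0,0,0.05,0,0,0,0,0,0,0,0,0]'
```

```text
time_s: 17.23
tool_pos: [0.473, 0.1159, 0.0467]
ee_rot: [-3.142, -0.0, 1.455]
force: [-0.1, 0.7, -3.6]
opening: 0.0379
time_s: 17.57
tool_pos: [0.4732, 0.1159, 0.046]
ee_rot: [3.141, -0.0, 1.455]
force: [-2.3, -0.5, 5.4]
opening: 0.0385
```

```bash
python3 -m creep '[0,0,0,0,0,0,0,0,0,0,0,0,0,0,0,0,0,0,0,0]' 0.3; python3 -m creep '[0,0,-0.5,0,0,0,-1.5,0,0,0,-2.5,0,0,0,-3,0,0,0,-3,0,0,0,-3,0,0,0,-2.5,0,0,0,0,0]'; python3 -m creep '[-2.68,1.05,0,0,-2.68,1.05,0,0,-2.68,1.05,0,0,-2.68,1.05,0,0,-2.68,1.05,0,0,-2.68,1.05,0,0,-2.68,1.05,0,0,-2.68,1.05,0,0,-2.68,1.05,0,0,-2.68,1.05,0,0]' -0.1;  python3 -m creep '[-2.68,1.05,0,0,-2.68,1.05,0,0,-2.68,1.05,0,0,-2.68,1.05,0,0,-2.68,1.05,0,0,-2.68,1.05,0,0,0,0,0,0,0,0,0,0]'
python3 w.py w6
python3 - <<'E'
from h import *
s=bot.sense();R=Ro.from_euler('xyz',s["ee_rot"]).as_matrix()
p=np.load("w.npz")["p"];hsv=cv2.cvtColor(p,cv2.COLOR_RGB2HSV)
for nm,m in(("steel",(hsv[...,1]<60)&(p.max(2)>110)),("dark",p.max(2)<60)):
 m=m.copy();m[262:]=0
 for b,st,ce in blobs(m,100):
  c,r=cv2.minEnclosingCircle(np.argwhere(b)[:,::-1].astype(np.float32));w=ray("wrist",[c],.078,s)[0];print(nm,st,c,r,w.round(4),((w-s["tool_pos"])@R*100).round(2))
E
```

```text
time_s: 17.98
tool_pos: [0.4731, 0.1159, 0.0452]
ee_rot: [3.141, -0.0, 1.455]
force: [-0.3, 0.1, 0.4]
opening: 0.0591
time_s: 18.65
tool_pos: [0.4755, 0.1161, 0.2106]
ee_rot: [3.132, -0.002, 1.455]
force: [0.4, 0.2, -0.2]
opening: 0.0599
time_s: 19.48
tool_pos: [0.5462, -0.1639, 0.2048]
ee_rot: [-3.141, -0.0, 1.455]
force: [-0.1, -0.3, 0.1]
opening: 0.0415
time_s: 20.15
tool_pos: [0.5898, -0.3306, 0.2038]
ee_rot: [-3.14, -0.001, 1.453]
force: [0.2, 0.7, -0.5]
opening: 0.041
20.15 [ 0.5898 -0.3306  0.2038] [-1.7991e+02 -6.0000e-02  8.3240e+01] 0.041 [ 0.2  0.7 -0.5]
steel [470   0  14   8 104] (476.5, 3.0) 7.159010887145996 [ 0.7171 -0.1714  0.078 ] [17.16 10.82 12.62]
steel [ 613    0   27  262 3861] (626.0, 130.5) 131.14601135253906 [ 0.8315 -0.2696  0.078 ] [ 8.74 23.33 12.59]
steel [413  31  24  26 483] (424.00616455078125, 43.98147964477539) 13.019566535949707 [ 0.6789 -0.1938  0.078 ] [14.49  7.29 12.63]
steel [393  41  33  40 365] (409.5, 60.5) 19.506507873535156 [ 0.6679 -0.2035  0.078 ] [13.39  6.31 12.63]
steel [  54   59  127   18 1804] (117.03571319580078, 67.0) 63.162601470947266 [ 0.4566 -0.1818  0.078 ] [ 13.09 -14.93  12.66]
steel [305 117  34  36 543] (321.41448974609375, 134.6338348388672) 17.961463928222656 [ 0.599  -0.2472  0.078 ] [ 8.25 -0.03 12.63]
dark [500   0  70  20 919] (534.5, 9.0) 35.01795196533203 [ 0.7583 -0.1792  0.078 ] [16.87 15.   12.62]
dark [401  46  24  25 316] (411.4310302734375, 58.568965911865234) 12.650264739990234 [ 0.6694 -0.2024  0.078 ] [13.52  6.44 12.63]
dark [140 117  31  33 775] (154.89599609375, 133.4239959716797) 16.677471160888672 [ 0.474 -0.231  0.078] [  8.4  -12.63  12.65]
dark [220 192  29  29 673] (234.0, 206.0) 15.000100135803223 [ 0.524  -0.2927  0.078 ] [ 2.86 -6.95 12.63]
```

View pics/w6.png

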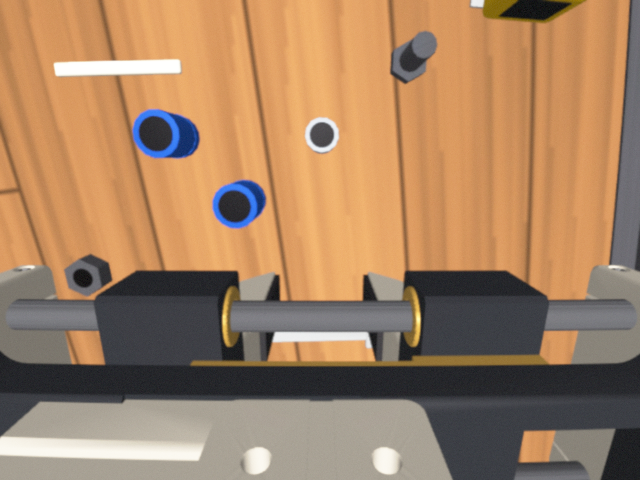

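The deep socket's mouth is at (321,134), with the bolt at (411,58) and the blue sockets at (155,133) and (236,205). A 49° turn puts the jaws clear of both.

```bash
python3 -m creep '[2.7,0,0,7,2.7,0,0,0,2.75,0,0,0,0,0,0,0]' 0.1
python3 - <<'E'
from h import *
s=bot.sense();print(totool(np.array([.5993,-.2478,.055])-s["tool_pos"],s).round(2),s["tool_pos"],s["ee_rot"])
E
```

```text
time_s: 20.53
tool_pos: [0.6071, -0.2433, 0.2056]
ee_rot: [-3.141, -0.003, 1.338]
force: [-0.1, -0.2, -0.0]
opening: 0.0506
[-0.66 -0.64 15.06] [ 0.60708341 -0.24325075  0.20561295] [-3.14099608e+00 -2.70139890e-03  1.33806455e+00]
```

```bash
python3 -m creep '[-0.66,-0.64,0,0,0,0,0,7,0,0,0,7,0,0,0,7,0,0,0,7,0,0,0,7,0,0,0,7,0,0,0,0,0,0,0,0]'; python3 -m creep '[0,0,2.5,0,0,0,2.5,0,0,0,2.5,0,0,0,2.3,0,0,0,2,0,0,0,1.5,0,0,0,1,0,0,0,0.6,0,0,0,0,0]'; python3 -m creep '[0,0,0,0,0,0,0,0,0,0,0,0,0,0,0,0,0,0,0,0,0,0,0,0]' -1; python3 -m creep '[0,0,-0.5,0,0,0,-1,0,0,0,-2,0,0,0,-2,0,0,0,-2,0,0,0,-2,0,0,0,-1.5,0,0,0,0,0]'
```

```text
time_s: 21.28
tool_pos: [0.5977, -0.2552, 0.2053]
ee_rot: [-3.142, 0.0, 0.603]
force: [-0.1, 0.0, 0.0]
opening: 0.0505
time_s: 22.03
tool_pos: [0.5979, -0.2545, 0.0552]
ee_rot: [-3.14, 0.001, 0.601]
force: [-0.1, -0.3, -0.1]
opening: 0.0508
time_s: 22.53
tool_pos: [0.5987, -0.2546, 0.057]
ee_rot: [3.141, -0.001, 0.6]
force: [-2.2, 1.7, 4.4]
opening: 0.0244
time_s: 23.2
tool_pos: [0.6001, -0.2555, 0.1707]
ee_rot: [3.135, -0.003, 0.6]
force: [1.3, 1.2, -1.9]
opening: 0.0248
```

```bash
python3 -m creep '[0,0,0,-7,0,0,0,-7,0,0,0,-7,0,0,0,-7,0,0,0,-7,0,0,0,-7,0,0,0,-7,0,0,0,0]'; python3 -m creep '[2.75,-1.06,0,0,2.75,-1.06,0,0,2.75,-1.06,0,0,2.75,-1.06,0,0,2.75,-1.06,0,0,2.75,-1.06,0,0,2.75,-1.06,0,0,2.75,-1.06,0,0,2.75,-1.06,0,0,2.75,-1.06,0,0]'; python3 -m creep '[2.75,-1.06,0,0,2.75,-1.06,0,0,2.75,-1.06,0,0,2.75,-1.06,0,0,2.75,-1.06,0,0,2.75,-1.06,0,0,0,0,0,0,0,0,0,0,0,0,0,0]'
python3 w.py w7; python3 pad.py
```

```text
time_s: 23.87
tool_pos: [0.598, -0.2544, 0.1651]
ee_rot: [-3.14, -0.001, 1.459]
force: [-0.4, 0.8, -1.8]
opening: 0.0246
time_s: 24.7
tool_pos: [0.5242, 0.0321, 0.1659]
ee_rot: [-3.141, -0.0, 1.45]
force: [0.6, 0.3, -2.3]
opening: 0.0245
time_s: 25.45
tool_pos: [0.4808, 0.2018, 0.1659]
ee_rot: [-3.141, 0.001, 1.453]
force: [-0.1, 0.1, -3.0]
opening: 0.0246
25.45 [0.4808 0.2018 0.1659] [-1.7998e+02  3.0000e-02  8.3270e+01] 0.0246 [-0.1  0.1 -3. ]
dark [   0   28   77  117 2533] [0.114 0.016 0.114] [0.2553 0.352  0.004 ] [ 12.31 -24.18  16.2 ]
```

View pics/w7.png

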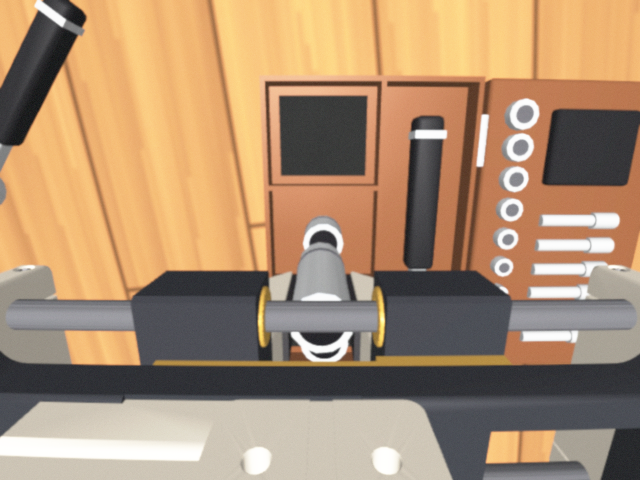

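The empty pad is centred at (323,135), straight ahead, and the stored socket at (322,235) is undisturbed. Placing the deep socket.

```bash
python3 -m creep '[2.7,0.06,0,0,2.7,0.06,0,0,2.7,0.06,0,0,0,0,0,0,0,0,1.5,0,0,0,2.5,0,0,0,2.5,0,0,0,1.5,0,0,0,1,0,0,0,0.6,0]'; python3 -m creep '[0,0,0.2,0,0,0,0,0,0,0,0,0,0,0,0,0]'
```

```text
time_s: 26.33
tool_pos: [0.492, 0.2809, 0.0689]
ee_rot: [-3.14, 0.001, 1.453]
force: [-0.5, -1.1, -1.5]
opening: 0.0244
time_s: 26.67
tool_pos: [0.4928, 0.2825, 0.0693]
ee_rot: [3.14, -0.001, 1.455]
force: [-0.3, -0.0, -2.0]
opening: 0.0246
```

```bash
python3 -m creep '[0,0,0.4,0,0,0,0.25,0,0,0,0.15,0,0,0,0,0,0,0,0,0]'; python3 -m creep '[0,0,0.1,0,0,0,0.05,0,0,0,0,0,0,0,0,0]'
```

```text
time_s: 27.08
tool_pos: [0.492, 0.2823, 0.0602]
ee_rot: [-3.141, 0.0, 1.455]
force: [-0.3, -0.5, -2.0]
opening: 0.0245
time_s: 27.42
tool_pos: [0.4921, 0.2824, 0.0599]
ee_rot: [3.141, -0.0, 1.455]
force: [-3.6, -1.1, 6.4]
opening: 0.0247
```

Contact is firm. Releasing, lifting and backing away, then a check from above.

```bash
python3 -m creep '[0,0,0,0,0,0,0,0,0,0,0,0,0,0,0,0,0,0,0,0]' 0.1; python3 -m creep '[0,0,-0.5,0,0,0,-1.5,0,0,0,-2.5,0,0,0,-3,0,0,0,-3,0,0,0,-3,0,0,0,-2,0,0,0,0,0]'; python3 -m creep '[-3,0,0,0,-3,0,0,0,-3,0,0,0,-3,0,0,0,-3,0,0,0,-3,0,0,0,-3,0,0,0,-3,0,0,0,-3,0,0,0,-3,0,0,0]'; python3 -m creep '[-3,0,0,0,-3,0,0,0,-3,0,0,0,0,0,0,0,0,0,0,0]'
python3 - <<'E'
from h import *
w,_=snapshot("wrist");t,_=snapshot("top");c,_=snapshot("scene");np.savez("end.npz",t=t)
a=cv2.resize(t[145:295,160:340],(480,400),interpolation=cv2.INTER_CUBIC);b=cv2.resize(c[200:330,340:500],(320,260),interpolation=cv2.INTER_CUBIC)
o=np.zeros((560,800,3),np.uint8);o[:400,:480]=a;o[:260,480:]=b;o[270:510,480:]=cv2.resize(w,(320,240))
cv2.imwrite("pics/end.png",o[:,:,::-1])
t0=np.load("top.npz")["p"].astype(int);df=np.abs(t.astype(int)-t0).max(2)>50
for b,st,ce in blobs(df,25): print(st)
E
```

```text
time_s: 27.83
tool_pos: [0.4921, 0.2823, 0.0587]
ee_rot: [3.142, -0.0, 1.455]
force: [-0.6, 0.5, -1.7]
opening: 0.0495
time_s: 28.5
tool_pos: [0.4941, 0.2832, 0.2192]
ee_rot: [3.133, -0.005, 1.455]
force: [0.3, 0.1, 0.6]
opening: 0.0502
time_s: 29.33
tool_pos: [0.4567, -0.017, 0.2134]
ee_rot: [-3.141, -0.0, 1.455]
force: [1.2, 0.3, 0.2]
opening: 0.0506
time_s: 29.75
tool_pos: [0.4465, -0.1061, 0.2133]
ee_rot: [-3.141, -0.0, 1.452]
force: [0.6, 0.1, -0.3]
opening: 0.0509
[ 255  197  136  138 7379]
[384 206  14  16 145]
[189 221  74  18 634]
[176 248  12  12  86]
[241 254  18  17 172]
[411 270  18  16 237]
[289 309  19   9  58]
[325 313  16  14 102]
[ 238  322  114   88 2867]
[313 328  12   7  47]
[325 330  10   5  28]
[228 371  23  15 139]
[  74  383  239   97 8095]
[247 387  26   3  44]
[217 389  29  19 199]
[   0  391  141   89 6261]
[276 429  25  14 233]
[223 438  26   4  46]
[120 440  15   8  54]
[272 444  49  19 272]
[325 449   5  15  53]
[325 465  13  15 141]
```

View pics/end.png

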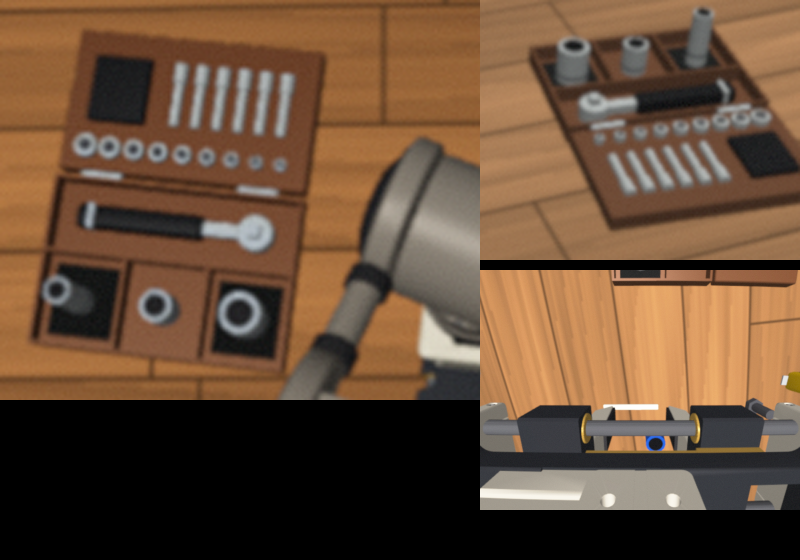

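All three pieces are in their compartments and the stored socket is in place. One last numeric check that the sockets are upright.

Run:
```python
from h import *
t=np.load("end.npz")["t"]
f=lambda x,y:[160+x*.375,145+y*.375]
print("deep top",ray("top",[f(57,290)],.081),"big top",ray("top",[f(240,312)],.053),"head",ray("top",[f(255,232)],.027),"tail",ray("top",[f(80,215)],.02))
c=camera_info("scene");print("scene deep top",ray("scene",[[340+(703-480)/2,200+13/2]],.081))
a=.115;ex=np.array([.9934,-a]);ey=np.array([a,.9934]);o=np.array([.5201,.1947])
for n,p in(("head",f(255,232)),("tail",f(80,215))):
    q=ray("top",[p],.025)[0,:2]-o;print(n,q@ex,q@ey)
```

```text
deep top [[0.49141614 0.28318971 0.081     ]] big top [[0.47317377 0.11318472 0.053     ]] head [[0.55667514 0.10461231 0.027     ]] tail [[0.57720772 0.28412038 0.02      ]]
scene deep top [[0.49860647 0.28206091 0.081     ]]
head 0.04706008770561625 -0.08490836653702652
tail 0.04553853939280273 0.0936628955016337
```

```bash
python3 -c "
from cell import bot
print(bot.sense()['time_s'],bot.hand_in())"
```

```text
the job is handed in; nothing more can be done
29.9 None
```

I put all three pieces back in the case and handed the job in at 29.9 s of the 67 s allowed; no verdict is reported.

- **Ratchet:** It lies in the long compartment. In the case frame its head is at about (47, −85) mm and its tail at about (46, +94) mm, inside the required bounds.
- **Big socket:** It stands in the right-hand empty compartment, about 3 mm from the pad's centre.
- **Deep socket:** It stands in the left-hand empty compartment. The top camera puts its top within 1 mm of the pad's centre. The scene camera reads about 7 mm away from that; I took this as reading error in the blurred picture. Even taken as real, it would be a tilt of about 0.09 rad, under the 0.12 limit.

I set each piece down until it touched the floor and only then let go. The contact force was at most about 6 N.

In the final pictures the stored socket is still in its compartment. The changes between the first and last top views fall on the moved pieces and the arm. I did not measure the other bystanders one by one.

Two things went less cleanly than planned. The deep socket was gripped about 6 mm off the planned spot because of a badly typed row, but the grip held. I also viewed 11 pictures, one over the budget.

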